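# Start the polishing unit from its key box

### The arm

A 7-joint arm with a two-finger parallel gripper is mounted at the origin on a cart in front of the work surface, level with it; the furniture and walls round the work are solid. World frame = base frame: x ahead of the robot, y to its left, z up, the work surface at z = 0. Lengths are in m, angles in degrees, forces in N, time in s.
With the tool pointing down it reaches from about 0.35 to 0.9 m from the base axis. Payload 8.1 kg.
Tool frame: the origin (TCP) lies midway between the tips of the shut fingers; the grasp point (between the pads) lies 19 mm behind it; y points along the fingers, x is the direction in which the jaws open and shut, and the axes are right-handed (so a half turn about y gives the same grasp; the last joint's range is limited). The gripper opens to 92 mm and grips with 3 to 60 N. Pads are 19 mm wide; open, the fingers measure 130 mm over their backs; the gripper's body (75 mm by 190 mm) begins 47 mm behind the grasp point.
Start: joints at [60.986, 24.895, 1.432, 90.138, -0.665, 64.973, -4.303], TCP at [0.246, -0.575, 0.2] pointing down, gripper open.
Joint ranges: [-149.89, 149.89], [-25.12, 119.58], [-72.63, 75.52], [4.76, 147.25], [-75.54, 255.54], [6.69, 114.76], [-157.13, 157.13]. Speed limits (degrees/s): [127.2, 127.2, 172.46, 172.46, 180, 180, 180].

### API

Orientations are given as a 3x3 rotation matrix whose columns are the frame's x, y, z axes.
In Python, from workcell import robot gives the robot as it stands.
- The arm moves only by the shell command python3 -m pendant 'ROWS' [FORCE]. ROWS is a JSON object of lists of equal length, an entry for each row: "hand": the opening, from -1 (shut) to 1 (fully open); "xyz": the shift along the tool's x, y, z in mm, a list of three; "rotation": the turn, a rotation vector about the tool's x, y, z in degrees, a list of three. In form: {"hand": [hand, ...], "xyz": [[x, y, z], ...], "rotation": [[wx, wy, wz], ...]}. A call has 1 to 8 rows; each row is the pose to reach, as a shift and turn from the pose commanded when the call began, along the tool's axes at that moment; what a row does not reach only later rows make up. A row lasts 1/8 s, in which the tool goes at most 62.5 mm and 10.7 degrees, less where a joint would pass 70% of its speed; a pose out of reach is approached as far as the arm can. A call with a gripper value outside its range is refused whole. The fingers move at their own pace and stop on an object; FORCE is the grip in N (left out, the last holds). Time passes only in rows, so rows that repeat a pose let the fingers close. It gives the time, the measured TCP pose, the force and the opening at its end, in the units of the state.
- robot.get_obs(): the state, without advancing time (a new reading comes with each control period).
- robot.grab_frame(name): name is "side" or "top" or "wrist"; returns the picture (400x640x3 uint8, blue, green, red); there is no depth.
- robot.camera_model(name): a dict with "fx", "fy", "cx", "cy" (pixels), "position" and "orientation" of the camera in the world. Camera axes: x right, y down, z forward; pixel columns grow to the right and rows downward; lengths in m; the calibration is good to about 2 mm. A picture is of the moment at which its call begins: read the wrist's pose just before it. camera_model takes no time and is no camera call; for the wrist camera it gives the pose at the moment of the call.
- robot.close_job(): hands the job in, once; it reports no verdict.
The state is a dict: "clock": time; "joints": joint angles; "joint_velocities": joint speeds; "tau": joint torques, N m; "tcp_pos": TCP position; "tool_rot": TCP orientation; "ft_force": force on the tool from outside, world axes, zero at the start; "torque": the same for the moment, N m; "opening": finger opening in m.
Only numpy, scipy, OpenCV 4.12 (cv2) and the standard library are available. Lean on these libraries where they do the work, as an engineer would, in place of code of your own. Each camera call takes 0.05 s, during which the arm holds its last target.

### The job

Start the polishing unit from the control box on the bench: press the small flat round key, then the square key, then the long bar-shaped key. Push each one fully down and let it come right back up before the next, only one key at a time. Do not press the broad mushroom-headed stop button.

Things in the scene. Friction and masses are not known exactly. Their poses are not given: they have to be found in the camera images.
- control_box: Fixed control box, grey with an aluminium top plate: 214 mm (x) x 184 mm (y), 48 mm high; origin at the centre of its underside, z up, x towards the side with the narrow blank black display. Four black keys stand on top in two rows of two, 76 mm apart; which key is in which place varies.
- round_key_top (a point): Centre of the top face of the small flat round spring key (black, 25 mm in diameter), 15 mm above the box's top plate, 63 mm above the bench. It moves straight down 7 mm to its stop, begins to yield at about 1.4 N, is fully down at 4.5 N and springs back when let go. Axes as the box's.
- square_key_top (a point): Centre of the top face of the square spring key (black cap, 28 x 28 mm) on the same box. Same height, travel, force and axes as the round key.
- bar_key_top (a point): Centre of the top face of the long bar-shaped spring key (black cap, 20 mm along its x, 50 mm along its y) on the same box. Same height, travel, force and axes as the round key.
- stop_key_top (a point): Top of the mushroom-headed stop button (black domed head 46 mm in diameter) on the same box, 25 mm above the box's top, 10 mm higher than the flat keys. Not to be pressed; it has the same spring and 7 mm of travel.

How it is judged (in metres and radians):
On the way, in this order (a step that is already met when the one before it is completed fails the run):
1. the round key is pushed down while the other keys are up (distance of round_key_top from where it was at the start of the episode above 0.005 m and distance of each of square_key_top, bar_key_top from where it was at the start of the episode below 0.002 m), for 0.05 s.
2. all the keys are up again (distance of each of round_key_top, square_key_top, bar_key_top from where it was at the start of the episode below 0.002 m), for 0.05 s.
3. the square key is pushed down while the other keys are up (distance of square_key_top from where it was at the start of the episode above 0.005 m and distance of each of round_key_top, bar_key_top from where it was at the start of the episode below 0.002 m), for 0.05 s.
4. all the keys are up again (all of step 2), for 0.05 s.
5. the bar key is pushed down while the other keys are up (distance of bar_key_top from where it was at the start of the episode above 0.005 m and distance of each of round_key_top, square_key_top from where it was at the start of the episode below 0.002 m), for 0.05 s.
At the end, for the whole second after the job is handed in: The round, square and bar keys have been pushed down (more than 5 of their 7 mm) in that order, one at a time, and all four keys are up again (within 2 mm of their rest height) (all of step 4 and distance of stop_key_top from where it was at the start of the episode below 0.002 m); the robot touches nothing.
It fails at once if the mushroom-headed stop button is pressed (distance of stop_key_top from where it was at the start of the episode above 0.003 m).
It fails at once if two keys are down at once (distance of each of round_key_top, square_key_top from where it was at the start of the episode above 0.003 m or distance of each of round_key_top, bar_key_top from where it was at the start of the episode above 0.003 m or distance of each of square_key_top, bar_key_top from where it was at the start of the episode above 0.003 m).
It also fails if it takes over 38 s, if anything falls off the work surface, if the arm or the gripper's body presses on something with over 40 N, if the wrist force passes 120 N, or if a joint passes its speed limit or range.

## Working session

There is one attempt and no reset: what is moved stays moved. The work goes in short steps, Python scripts to look and compute and a shell command to move; the robot and the scene stay as the last step left them, time stands still between calls to the robot, and variables do not carry over. Pictures are saved under pics/ and viewed, and the job is handed in when it is done.

```bash
mkdir -p pics; python3 - <<'E'
from workcell import robot
import cv2,numpy as np
o=robot.get_obs();print(o['clock'],o['tcp_pos'],np.round(o['tool_rot'],3).tolist(),o['opening'],o['ft_force'])
for n in ['top','side']:
    f=robot.grab_frame(n);cv2.imwrite(f'pics/{n}0.png',f);print(n,robot.camera_model(n))
E
```

```text
0.0 [ 0.24531265 -0.57426625  0.19936065] [[0.393, -0.001, 0.92], [-0.92, 0.001, 0.393], [-0.002, -1.0, -0.0]] 0.09217585891582607 [-0.13521873  0.22712036  1.26152655]
top {'fx': 439.6525028176188, 'fy': 439.6525028176188, 'cx': 307.6907714445914, 'cy': 201.95522683255862, 'position': array([ 0.49065055, -0.08284454,  0.93472757]), 'orientation': array([[-0.00953245, -0.99902328,  0.04314656],
       [-0.99990168,  0.00996685,  0.00986403],
       [-0.01028443, -0.04304829, -0.99902006]])}
side {'fx': 520.9860615366937, 'fy': 520.9860615366937, 'cx': 315.59618451461915, 'cy': 202.08549459998258, 'position': array([0.48372969, 0.66266872, 0.50346627]), 'orientation': array([[-9.96252770e-01, -4.24268834e-02,  7.53682781e-02],
       [-8.64838658e-02,  4.98540192e-01, -8.62541720e-01],
       [-9.79158866e-04, -8.65827718e-01, -5.00341288e-01]])}
```

View pics/top0.png

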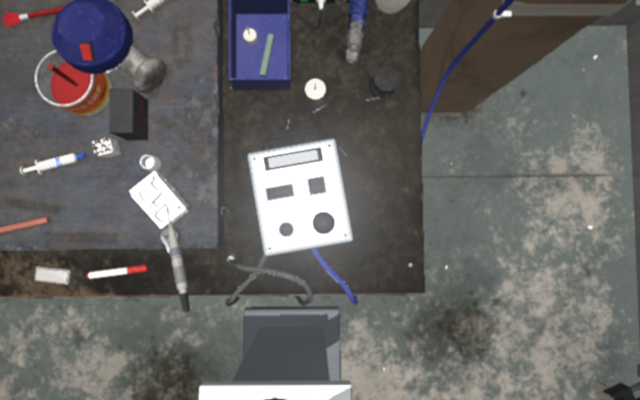

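View pics/side0.png

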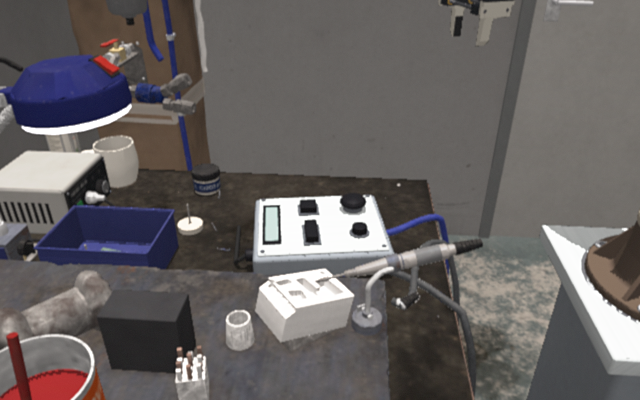

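```bash
python3 - <<'E'
import cv2
f=cv2.imread('pics/top0.png')[130:265,240:360]
cv2.imwrite('pics/top0c.png',cv2.resize(f,None,fx=4.4,fy=4.4,interpolation=cv2.INTER_CUBIC))
f=cv2.imread('pics/side0.png')[180:280,240:400]
cv2.imwrite('pics/side0c.png',cv2.resize(f,None,fx=5,fy=5,interpolation=cv2.INTER_CUBIC))
E
```

```text
(no output)
```

View pics/top0c.png

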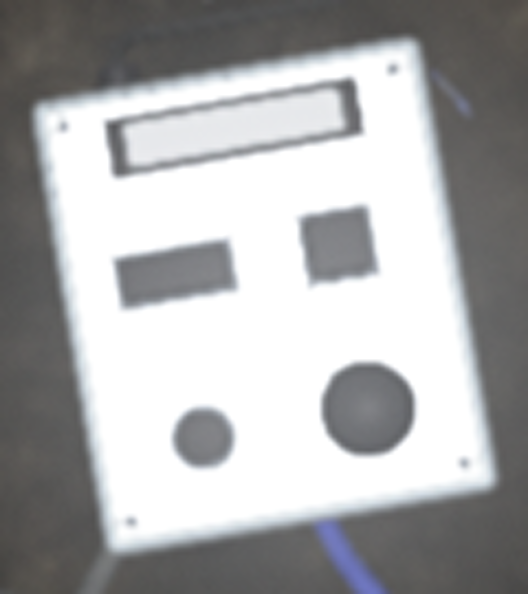

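View pics/side0c.png

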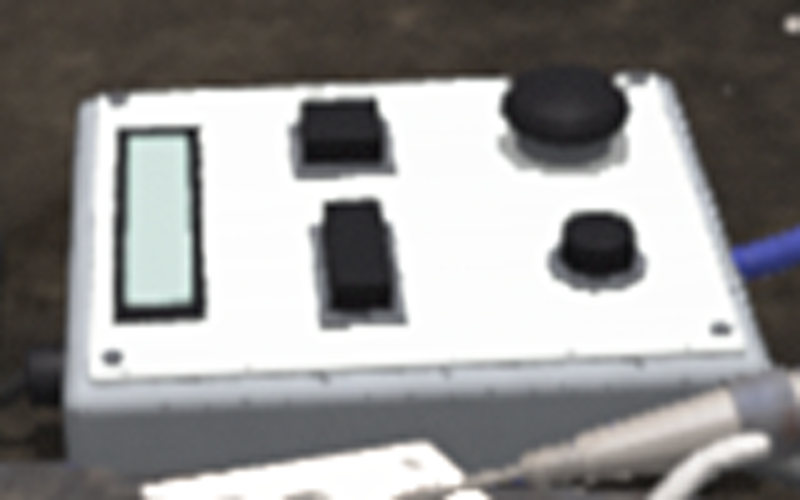

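```bash
cat > h.py <<'E'
from workcell import robot
import numpy as np
def ray(n,u,v,z):
    m=robot.camera_model(n);d=m['orientation']@np.array([(u-m['cx'])/m['fx'],(v-m['cy'])/m['fy'],1]);p=m['position']
    return p+d*(z-p[2])/d[2]
def proj(n,P):
    m=robot.camera_model(n);c=m['orientation'].T@(np.array(P)-m['position'])
    return [m['fx']*c[0]/c[2]+m['cx'],m['fy']*c[1]/c[2]+m['cy']]
E
python3 - <<'E'
from h import *
T=dict(bar=(176,273),square=(339,245),round=(204,437),stop=(368,408))
S=dict(bar=(352,230),square=(341,117),round=(598,228),stop=(565,100))
for k in T:
    u=(np.array(T[k])+.5)/4.4-.5+[240,130]; s=(np.array(S[k])+.5)/5-.5+[240,180]
    z=.063 if k!='stop' else .073
    print(k,ray('top',*u,z).round(4),ray('side',*s,z).round(4))
for c in [(35,105),(418,42),(495,488),(112,552)]:
    u=(np.array(c)+.5)/4.4-.5+[240,130]; print(ray('top',*u,.048).round(4))
o=robot.get_obs();print(o['clock'],o['tcp_pos'],o['tool_rot'].round(4).tolist())
E
```

```text
bar [ 0.5493 -0.0186  0.063 ] [ 0.5524 -0.0225  0.063 ]
square [ 0.5613 -0.0924  0.063 ] [ 0.5629 -0.0925  0.063 ]
round [ 0.4753 -0.0307  0.063 ] [ 0.4756 -0.0302  0.063 ]
stop [ 0.4876 -0.1044  0.073 ] [ 0.4879 -0.0929  0.073 ]
[0.6287 0.0471 0.048 ]
[ 0.656 -0.13   0.048]
[ 0.4505 -0.1626  0.048 ]
[0.4229 0.0126 0.048 ]
0.1 [ 0.24531862 -0.57432679  0.19941274] [[0.3928, -0.0007, 0.9196], [-0.9196, 0.0012, 0.3928], [-0.0014, -1.0, -0.0001]]
```

```bash
python3 -m pendant '{"hand":[-1,-1,-1,-1,-1,-1,-1,-1],"xyz":[[-15,0,15],[-45,0,45],[-80,0,82],[-115,0,118],[-150,0,155],[-185,0,191],[-215,0,222],[-230,0,238]],"rotation":[[0,0,0],[0,0,0],[0,0,0],[0,0,0],[0,0,0],[0,0,0],[0,0,0],[0,0,0]]}' 20
```

```text
clock: 1.1
tcp_pos: [0.3747, -0.2672, 0.2]
tool_rot: [[0.396, -0.0, 0.918], [-0.918, 0.001, 0.396], [-0.001, -1.0, 0.0]]
ft_force: [-0.2, -0.2, -0.1]
opening: 0.0162
```

```bash
python3 -m pendant '{"hand":[-1,-1,-1,-1,-1,-1,-1,-1],"xyz":[[-15,0,15],[-45,0,46],[-80,0,83],[-115,0,120],[-145,0,151],[-170,0,177],[-180,0,187],[-180,0,187]],"rotation":[[0,0,0],[0,0,0],[0,0,0],[0,0,0],[0,0,0],[0,0,0],[0,0,0],[0,0,0]]}'
python3 - <<'E'
from h import *
import cv2
o=robot.get_obs();R=np.array(o['tool_rot']);print(o['clock'],o['tcp_pos'],o['joints'],o['opening'])
for k,P in dict(round=(.4755,-.0305,.063),square=(.562,-.0925,.063),bar=(.5505,-.0195,.063)).items(): print(k,(R.T@(np.array(P)-o['tcp_pos'])*1000).round(1))
cv2.imwrite('pics/w1.png',robot.grab_frame('wrist'));m=robot.camera_model('wrist')
for P in [(.4755,-.0305,.063),(.562,-.0925,.063),(.5505,-.0195,.063)]:print(proj('wrist',P))
print(proj('wrist',o['tcp_pos']))
E
```

```text
clock: 2.1
tcp_pos: [0.4752, -0.0306, 0.1999]
tool_rot: [[0.394, -0.001, 0.919], [-0.919, -0.0, 0.394], [-0.0, -1.0, -0.001]]
ft_force: [-0.1, -0.6, 0.1]
opening: 0.0004
2.1 [ 0.47515972 -0.03060519  0.1998568 ] [ 13.01262055  12.50638204 -18.70346789 108.93240147   4.63447588
  59.32407679 -74.44270328] 0.00044647137251452204
round [1.000e-01 1.369e+02 4.000e-01]
square [ 91.1 136.8  55.5]
bar [ 19.5 136.8  73.7]
[np.float64(317.2184981563631), np.float64(183.70769189679928)]
[np.float64(417.3458140260061), np.float64(124.41923072630088)]
[np.float64(338.62061055596735), np.float64(103.78079994620289)]
[np.float64(315.57255530243145), np.float64(242.03599876929567)]
```

View pics/w1.png

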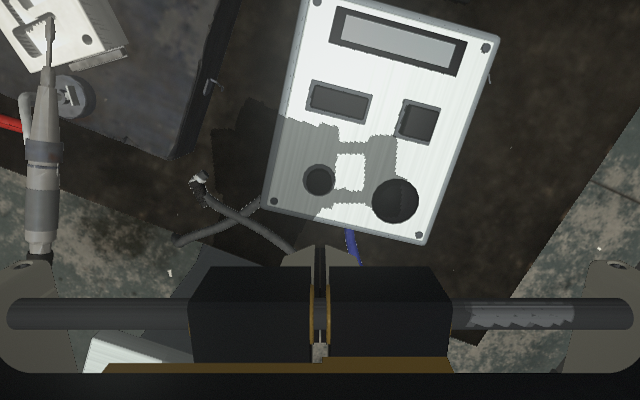

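```bash
python3 -m pendant '{"hand":[-1,-1,-1,-1,-1,-1],"xyz":[[0,20,0],[0,60,0],[0,100,0],[0,122,0],[0,127,0],[0,127,0]],"rotation":[[0,0,0],[0,0,0],[0,0,0],[0,0,0],[0,0,0],[0,0,0]]}'
python3 - <<'E'
from h import *
import cv2
o=robot.get_obs();print(o['tcp_pos'],o['ft_force'])
cv2.imwrite('pics/s2.png',cv2.resize(robot.grab_frame('side')[150:280,240:440],None,fx=4,fy=4,interpolation=cv2.INTER_CUBIC))
E
```

```text
clock: 2.9
tcp_pos: [0.4753, -0.0318, 0.0735]
tool_rot: [[0.392, 0.0, 0.92], [-0.92, -0.0, 0.392], [0.0, -1.0, -0.0]]
ft_force: [0.1, -0.2, 1.0]
opening: 0.0001
[ 0.47532682 -0.03176119  0.07348874] [ 0.05212274 -0.16682051  1.00433823]
```

View pics/s2.png

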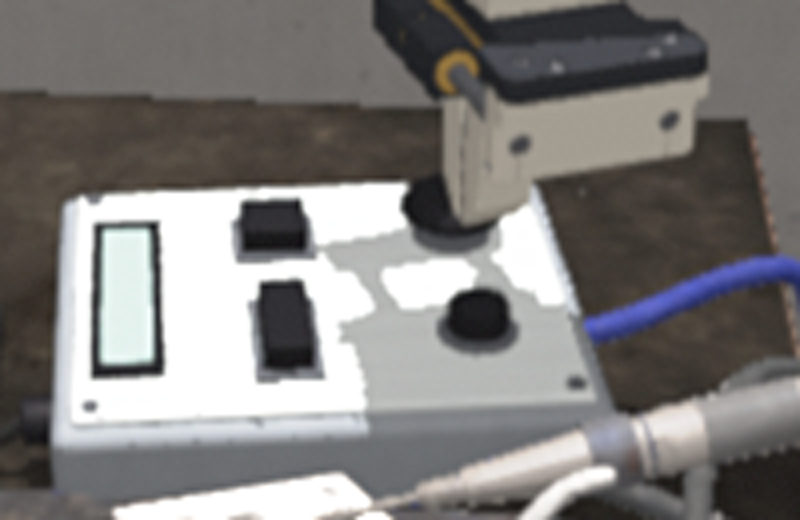

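```bash

python3 - <<'E'
from h import *
import cv2
o=robot.get_obs();print(o['tcp_pos'],proj('side',o['tcp_pos']),proj('top',o['tcp_pos']),proj('wrist',o['tcp_pos']), robot.camera_model('wrist'))
cv2.imwrite('pics/t3.png',cv2.resize(robot.grab_frame('top')[130:265,220:380],None,fx=4.4,fy=4.4,interpolation=cv2.INTER_CUBIC))
cv2.imwrite('pics/w3.png',robot.grab_frame('wrist'))
E
```

```text
[ 0.47579875 -0.03147266  0.07394483] [np.float64(359.39672171746906), np.float64(218.85543548394656)] [np.float64(286.023980802053), np.float64(228.7517497327651)] [np.float64(317.15555219258414), np.float64(243.17470522561734)] {'fx': 347.45174981399913, 'fy': 347.45174981399913, 'cx': 319.58627510582505, 'cy': 204.29810760351452, 'position': array([ 0.55162899, -0.00075337,  0.25949645]), 'orientation': array([[ 3.90672525e-01, -8.78411438e-01, -2.75260466e-01],
       [-9.20529664e-01, -3.72687086e-01, -1.17172835e-01],
       [ 3.39937394e-04,  2.99161632e-01, -9.54202391e-01]])}
```

View pics/t3.png

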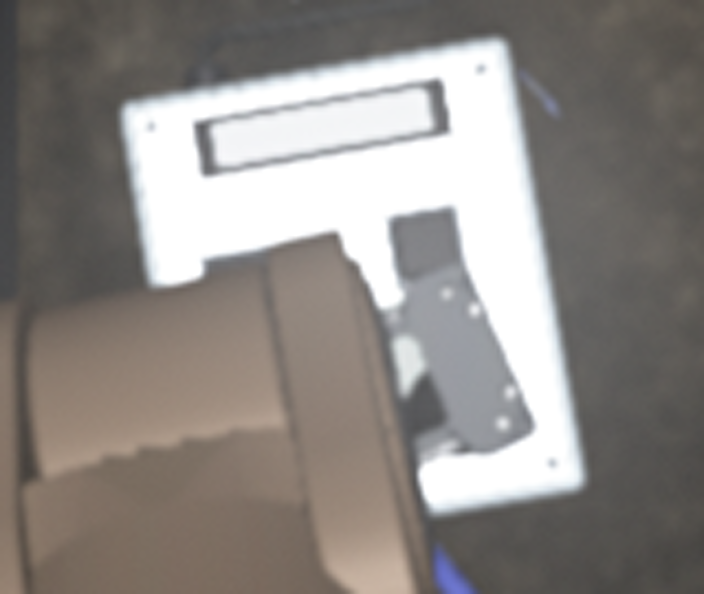

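View pics/w3.png

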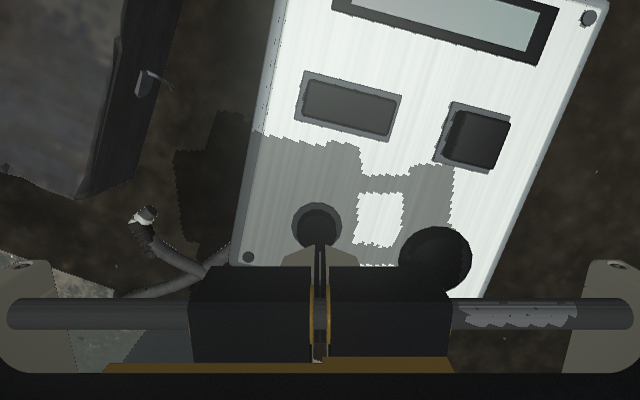

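```bash

python3 - <<'E'
from h import *
import cv2
for P in [(.4755,-.0305,.063),(.562,-.0925,.063),(.5505,-.0195,.063)]:print(np.round(proj('wrist',P),1))
o=robot.get_obs();print(o['clock'],o['tcp_pos'],o['joints'])
f=robot.grab_frame('side');cv2.imwrite('pics/s4.png',cv2.resize(f[130:250,310:430],None,fx=5,fy=5,interpolation=cv2.INTER_CUBIC))
E
```

```text
[316.  236.2]
[477.  145.1]
[350.6 112.2]
3.05 [ 0.47608351 -0.03112959  0.07415322] [ 11.02370725  21.54481806 -17.36809594 117.72563708   9.48339695
  41.91314698 -79.17321224]
```

View pics/s4.png

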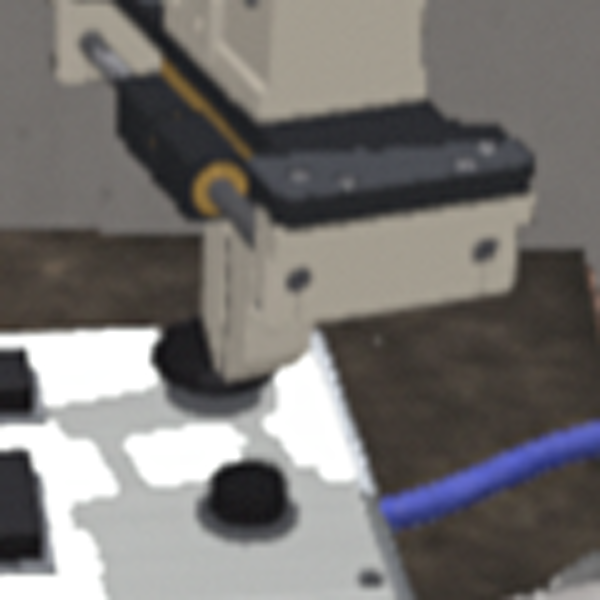

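```bash

python3 - <<'E'
from h import *
import cv2
t=np.array([.2453,-.5743,.1994]);x=np.array([.393,-.92,0])
print(proj('side',t),proj('side',t+.046*x),proj('side',t-.046*x))
f=cv2.imread('pics/side0.png');cv2.imwrite('pics/s0b.png',cv2.resize(f[0:80,400:560],None,fx=5,fy=5,interpolation=cv2.INTER_CUBIC))
t=np.array([.4761,-.0311,.0742]);z=np.array([.92,.393,0])
for a in (-.0095,.0095):
  for h in (0,.03,.066): print(a,h,np.round((np.array(proj('side',t+a*z+[0,0,h]))-[310,130])*5))
E
```

```text
[np.float64(465.16037283379336), np.float64(53.1797556260471)] [np.float64(454.5551264065387), np.float64(48.536286744620924)] [np.float64(476.45605458392026), np.float64(58.12552912230581)]
-0.0095 0 [274. 439.]
-0.0095 0.03 [279. 356.]
-0.0095 0.066 [284. 252.]
0.0095 0 [218. 449.]
0.0095 0.03 [221. 366.]
0.0095 0.066 [226. 261.]
```

View pics/s0b.png

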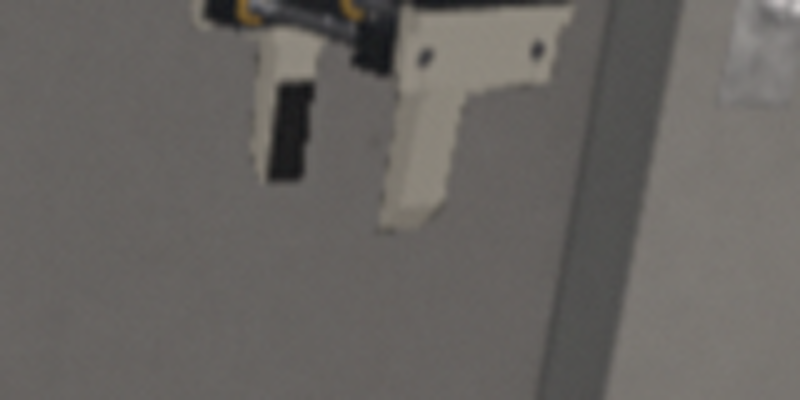

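```bash
python3 -m pendant '{"hand":[-1,-1,-1,-1],"xyz":[[0,5,0],[0,10,0],[0,13,0],[0,13,0]],"rotation":[[0,0,0],[0,0,0],[0,0,0],[0,0,0]]}'
python3 - <<'E'
from h import *
import cv2
o=robot.get_obs();print(o['tcp_pos'],o['ft_force'])
cv2.imwrite('pics/s5.png',cv2.resize(robot.grab_frame('side')[130:250,310:430],None,fx=5,fy=5,interpolation=cv2.INTER_CUBIC))
E
```

```text
clock: 3.6
tcp_pos: [0.475, -0.0307, 0.0598]
tool_rot: [[0.393, -0.001, 0.92], [-0.92, -0.0, 0.393], [-0.0, -1.0, -0.001]]
ft_force: [0.2, 0.5, 0.9]
opening: 0.001
[ 0.4750417  -0.03073006  0.05976836] [0.20779972 0.51839894 0.93242494]
```

View pics/s5.png

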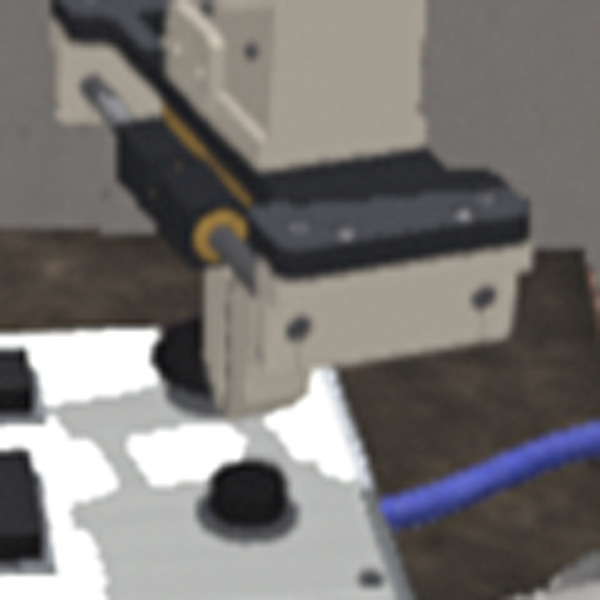

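```bash
python3 -m pendant '{"hand":[-1,-1,-1,-1,-1],"xyz":[[0,-20,0],[0,-60,0],[0,-90,0],[0,-100,0],[0,-100,0]],"rotation":[[0,0,0],[0,0,0],[0,0,0],[0,0,0],[0,0,0]]}'
python3 - <<'E'
from h import *
import cv2
o=robot.get_obs();print(o['tcp_pos'],o['ft_force'],proj('side',o['tcp_pos']),proj('side',o['tcp_pos']+np.array([0,0,.066])))
cv2.imwrite('pics/s6.png',cv2.resize(robot.grab_frame('side')[50:250,290:450],None,fx=3,fy=3,interpolation=cv2.INTER_CUBIC))
E
```

```text
clock: 4.28
tcp_pos: [0.4755, -0.0308, 0.1602]
tool_rot: [[0.393, 0.001, 0.92], [-0.92, -0.0, 0.393], [0.001, -1.0, 0.001]]
ft_force: [1.0, 0.0, -1.0]
opening: 0.0004
[ 0.47549785 -0.0308351   0.16023645] [ 0.96013595  0.0430953  -0.97828381] [np.float64(361.99602178328337), np.float64(169.43453470895693)] [np.float64(364.0313910608396), np.float64(127.5341740603354)]
```

View pics/s6.png

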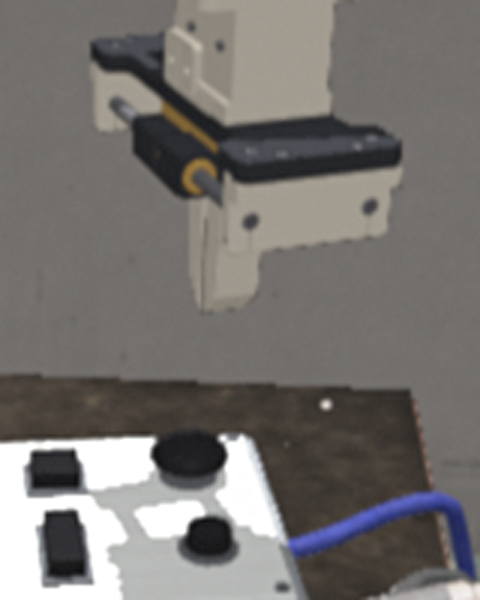

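```bash

python3 - <<'E'
from h import *
t=np.array([.4755,-.0308,.1602]);x=np.array([.393,-.92,0]);z=np.array([.92,.393,0])
for dz in (.0375,.0095,-.0095,-.0375):
  print(dz,[np.round((np.array(proj('side',t-.095*x+dz*z+[0,0,h]))-[290,50])*3) for h in (0.066,)],np.round((np.array(proj('side',t+dz*z))-[290,50])*3))
print(robot.camera_model('side')['orientation'])
E
```

```text
0.0375 [array([227., 325.])] [144. 369.]
0.0095 [array([289., 316.])] [198. 361.]
-0.0095 [array([330., 310.])] [234. 356.]
-0.0375 [array([390., 302.])] [286. 348.]
[[-9.96252770e-01 -4.24268834e-02  7.53682781e-02]
 [-8.64838658e-02  4.98540192e-01 -8.62541720e-01]
 [-9.79158866e-04 -8.65827718e-01 -5.00341288e-01]]
```

```bash
python3 -m pendant '{"hand":[-1,-1,-1,-1,-1,-1],"xyz":[[0,20,0],[0,60,0],[0,90,0],[0,103,0],[0,106,0],[0,106,0]],"rotation":[[0,0,0],[0,0,0],[0,0,0],[0,0,0],[0,0,0],[0,0,0]]}'
python3 - <<'E'
from h import *
import cv2
f=cv2.resize(robot.grab_frame('wrist')[170:290,240:400],None,fx=5,fy=5,interpolation=cv2.INTER_CUBIC);cv2.imwrite('pics/w7.png',f)
print([robot.get_obs()['ft_force'].round(2).tolist()])
f=robot.grab_frame('side');cv2.imwrite('pics/s7.png',cv2.resize(f[130:250,310:430],None,fx=5,fy=5,interpolation=cv2.INTER_CUBIC))
print([robot.get_obs()['ft_force'].round(2).tolist()])
E
```

```text
clock: 5.08
tcp_pos: [0.4758, -0.0307, 0.0546]
tool_rot: [[0.393, 0.001, 0.92], [-0.92, 0.0, 0.393], [0.0, -1.0, 0.001]]
ft_force: [1.0, 0.0, -0.4]
opening: 0.0004
[[0.08, -0.25, 0.02]]
[[0.16, 0.52, -0.66]]
```

View pics/w7.png

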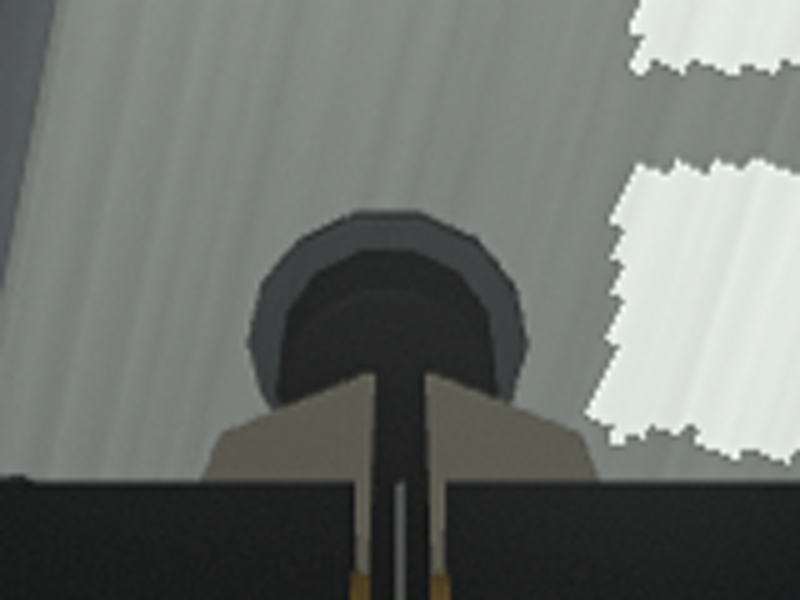

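View pics/s7.png

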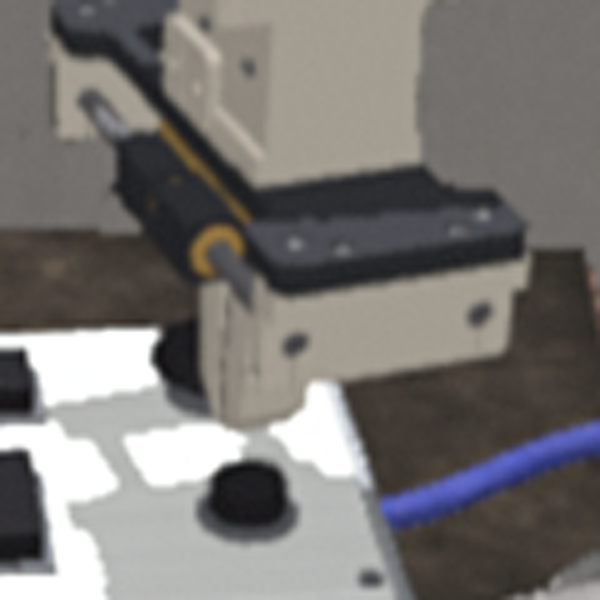

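```bash
python3 -m pendant '{"hand":[-1,-1,-1,-1],"xyz":[[0,4,0],[0,8,0],[0,10,0],[0,10,0]],"rotation":[[0,0,0],[0,0,0],[0,0,0],[0,0,0]]}'
python3 - <<'E'
from h import *
import cv2
f=cv2.resize(robot.grab_frame('wrist')[170:290,240:400],None,fx=5,fy=5,interpolation=cv2.INTER_CUBIC);cv2.imwrite('pics/w8.png',f)
print([robot.get_obs()['ft_force'].round(2).tolist()])
f=robot.grab_frame('side');cv2.imwrite('pics/s8.png',cv2.resize(f[130:250,310:430],None,fx=5,fy=5,interpolation=cv2.INTER_CUBIC))
print([robot.get_obs()['ft_force'].round(2).tolist()])
E
```

```text
clock: 5.68
tcp_pos: [0.4752, -0.0308, 0.0439]
tool_rot: [[0.393, -0.0, 0.92], [-0.92, -0.0, 0.393], [-0.0, -1.0, -0.0]]
ft_force: [-0.5, -0.3, 0.1]
opening: 0.0006
[[-0.29, 0.32, -0.07]]
[[0.14, 0.06, -0.59]]
```

View pics/w8.png

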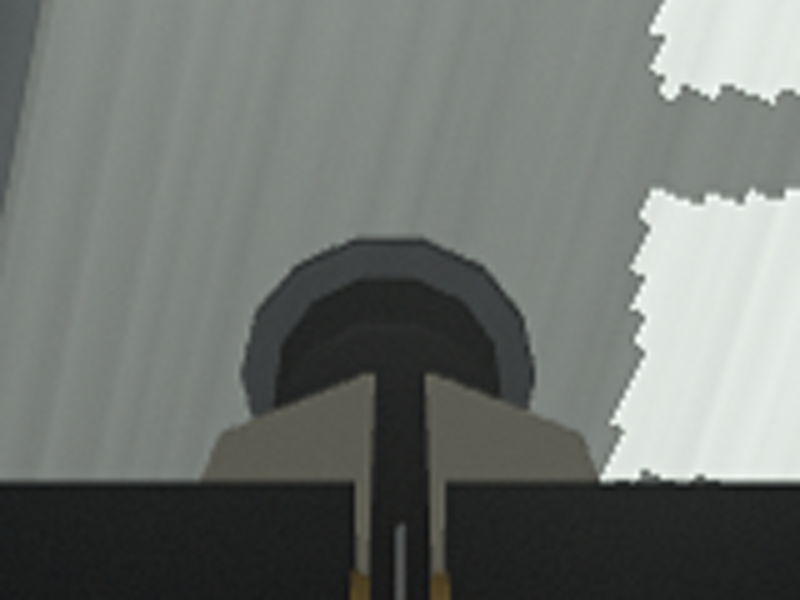

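View pics/s8.png

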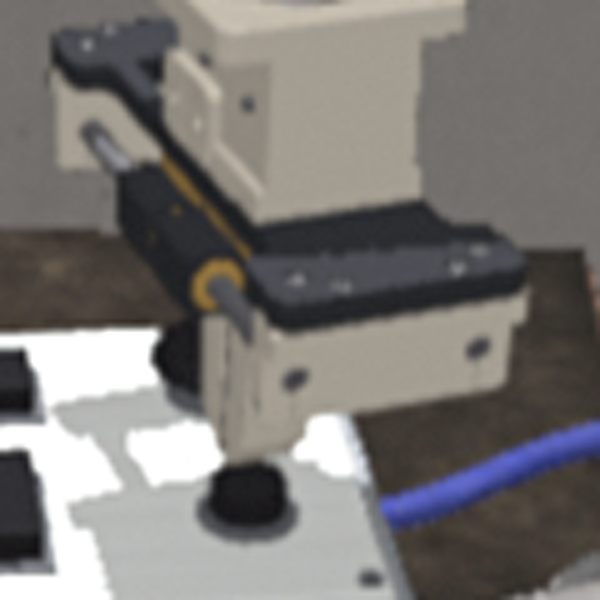

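```bash
python3 -m pendant '{"hand":[-1,-1,-1,-1],"xyz":[[0,2,0],[0,4,0],[0,6,0],[0,6,0]],"rotation":[[0,0,0],[0,0,0],[0,0,0],[0,0,0]]}'
python3 - <<'E'
from h import *
import cv2
f=robot.grab_frame('side');cv2.imwrite('pics/s9.png',cv2.resize(f[180:250,310:430],None,fx=6,fy=6,interpolation=cv2.INTER_CUBIC))
print([robot.get_obs()['ft_force'].round(2).tolist()])
E
```

```text
clock: 6.28
tcp_pos: [0.4752, -0.0308, 0.0379]
tool_rot: [[0.393, -0.0, 0.92], [-0.92, -0.0, 0.393], [-0.0, -1.0, -0.0]]
ft_force: [0.2, -0.0, 0.7]
opening: 0.0004
[[0.19, 0.3, -0.09]]
```

View pics/s9.png

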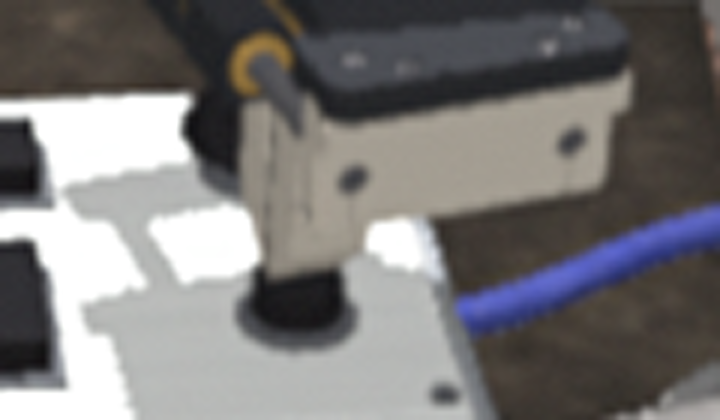

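```bash
python3 -m pendant '{"hand":[-1,-1,-1],"xyz":[[0,2,0],[0,4,0],[0,4,0]],"rotation":[[0,0,0],[0,0,0],[0,0,0]]}'; python3 -m pendant '{"hand":[-1,-1,-1],"xyz":[[0,2,0],[0,3,0],[0,3,0]],"rotation":[[0,0,0],[0,0,0],[0,0,0]]}'
```

```text
clock: 6.7
tcp_pos: [0.4755, -0.0308, 0.0341]
tool_rot: [[0.393, 0.0, 0.92], [-0.92, -0.0, 0.393], [0.0, -1.0, 0.0]]
ft_force: [0.5, -0.2, 2.4]
opening: 0.0006
clock: 7.08
tcp_pos: [0.4755, -0.0307, 0.0312]
tool_rot: [[0.393, 0.0, 0.92], [-0.92, 0.0, 0.393], [0.0, -1.0, 0.0]]
ft_force: [0.8, 0.3, 3.5]
opening: 0.0006
```

```bash
python3 -m pendant '{"hand":[-1,-1,-1,-1],"xyz":[[0,2,0],[0,3,0],[0,3,0],[0,3,0]],"rotation":[[0,0,0],[0,0,0],[0,0,0],[0,0,0]]}'
python3 - <<'E'
from h import *
import cv2
f=robot.grab_frame('side');cv2.imwrite('pics/s10.png',cv2.resize(f[180:250,310:430],None,fx=6,fy=6,interpolation=cv2.INTER_CUBIC))
print([robot.get_obs()['ft_force'].round(2).tolist()],robot.get_obs()['tcp_pos'])
E
```

```text
clock: 7.58
tcp_pos: [0.4756, -0.0308, 0.0293]
tool_rot: [[0.393, 0.001, 0.92], [-0.92, -0.001, 0.393], [0.001, -1.0, 0.001]]
ft_force: [-6.1, -1.2, 23.8]
opening: 0.0006
[[-5.45, 0.53, 24.74]] [ 0.47564174 -0.03076987  0.02930745]
```

View pics/s10.png

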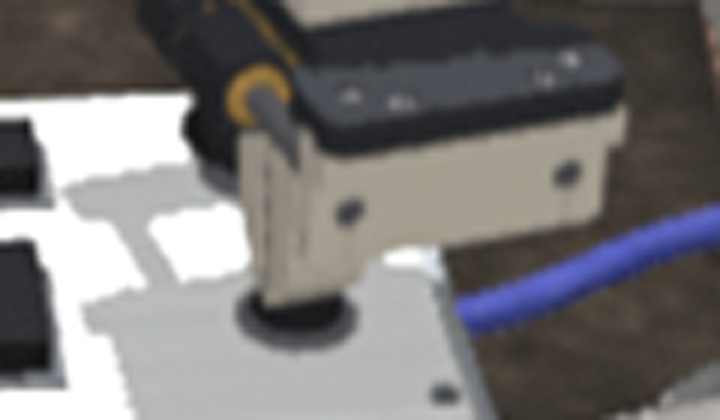

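```bash
python3 -m pendant '{"hand":[-1,-1,-1,-1,-1,-1,-1,-1],"xyz":[[0,-10,0],[0,-35,0],[0,-50,0],[20,-50,12],[55,-50,33],[80,-50,48],[91,-50,55],[91,-50,55]],"rotation":[[0,0,0],[0,0,0],[0,0,0],[0,0,0],[0,0,0],[0,0,0],[0,0,0],[0,0,0]]}'
python3 - <<'E'
from h import *
import cv2
f=robot.grab_frame('side');cv2.imwrite('pics/s11.png',cv2.resize(f[150:250,280:430],None,fx=5,fy=5,interpolation=cv2.INTER_CUBIC))
f=robot.grab_frame('wrist');cv2.imwrite('pics/w11.png',f)
o=robot.get_obs();print(o['ft_force'].round(2),o['tcp_pos'])
E
```

```text
clock: 8.62
tcp_pos: [0.5614, -0.0928, 0.0777]
tool_rot: [[0.392, -0.001, 0.92], [-0.92, 0.0, 0.392], [-0.001, -1.0, -0.001]]
ft_force: [-0.3, 0.9, -0.8]
opening: 0.0006
[-0.03  0.28  0.13] [ 0.56053401 -0.09185507  0.07788372]
```

View pics/s11.png

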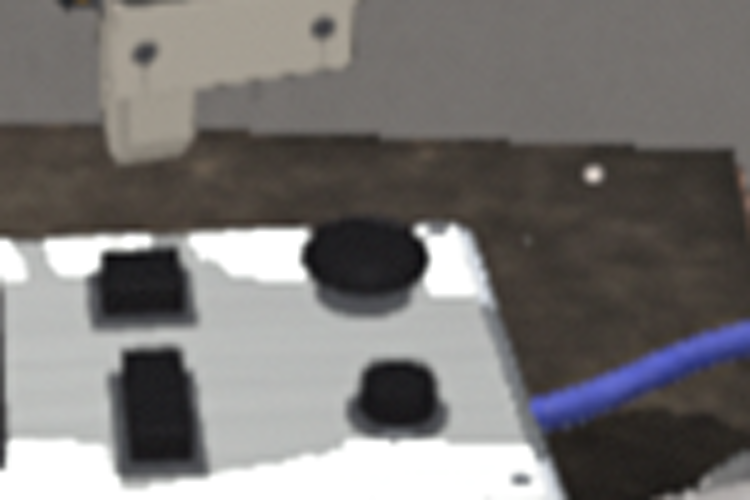

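View pics/w11.png

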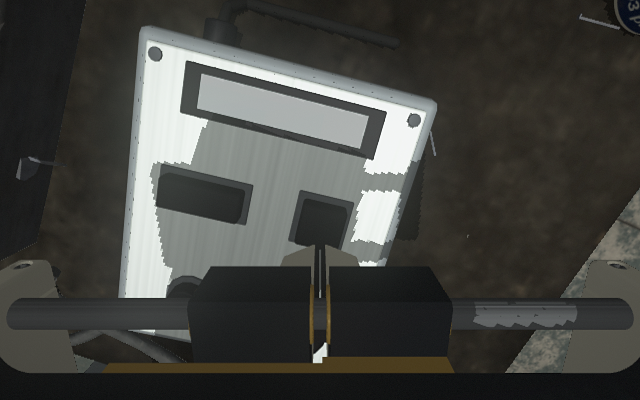

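```bash
python3 -m pendant '{"hand":[-1,-1,-1,-1,-1,-1,-1,-1],"xyz":[[0,10,0],[0,28,0],[0,38,0],[0,41,0],[0,45,0],[0,48,0],[0,49,0],[0,49,0]],"rotation":[[0,0,0],[0,0,0],[0,0,0],[0,0,0],[0,0,0],[0,0,0],[0,0,0],[0,0,0]]}'
python3 - <<'E'
from h import *
import cv2
f=robot.grab_frame('side');cv2.imwrite('pics/s12.png',cv2.resize(f[150:250,280:430],None,fx=5,fy=5,interpolation=cv2.INTER_CUBIC))
o=robot.get_obs();print(o['ft_force'].round(2),o['tcp_pos'])
E
```

```text
clock: 9.72
tcp_pos: [0.5617, -0.0927, 0.0297]
tool_rot: [[0.393, 0.0, 0.92], [-0.92, -0.0, 0.393], [0.0, -1.0, 0.0]]
ft_force: [-3.3, 1.6, 7.6]
opening: 0.0003
[-3.42  1.85  7.58] [ 0.5616397  -0.09265361  0.0297147 ]
```

View pics/s12.png

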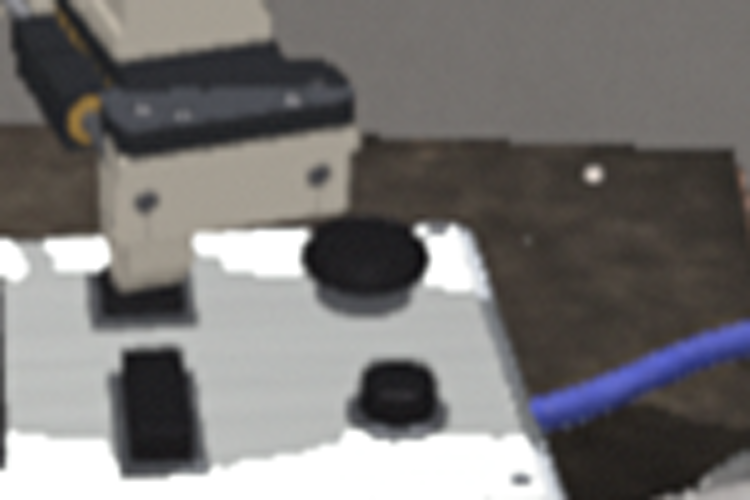

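```bash
python3 -m pendant '{"hand":[-1,-1,-1,-1,-1,-1,-1,-1],"xyz":[[0,-10,0],[0,-35,0],[0,-50,0],[-20,-50,5],[-45,-50,11],[-65,-50,16],[-71,-50,18],[-71,-50,18]],"rotation":[[0,0,0],[0,0,0],[0,0,0],[0,0,0],[0,0,0],[0,0,0],[0,0,0],[0,0,0]]}'
python3 - <<'E'
from h import *
import cv2
f=robot.grab_frame('side');cv2.imwrite('pics/s13.png',cv2.resize(f[150:250,280:430],None,fx=5,fy=5,interpolation=cv2.INTER_CUBIC))
f=robot.grab_frame('wrist');cv2.imwrite('pics/w13.png',f)
o=robot.get_obs();print(o['ft_force'].round(2),o['tcp_pos'])
E
```

```text
clock: 10.78
tcp_pos: [0.5501, -0.0199, 0.0788]
tool_rot: [[0.394, -0.0, 0.919], [-0.919, -0.0, 0.394], [-0.0, -1.0, -0.0]]
ft_force: [-0.5, -0.4, 0.6]
opening: 0.0004
[-0.57  0.28 -1.09] [ 0.55027503 -0.02125201  0.07888833]
```

View pics/s13.png

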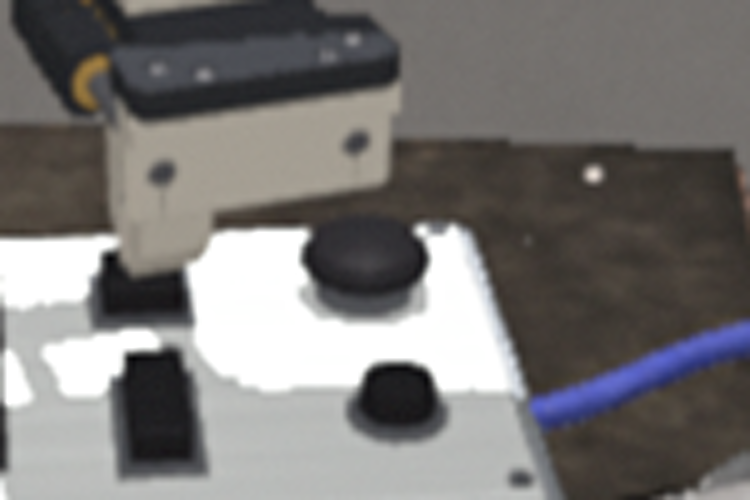

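View pics/w13.png

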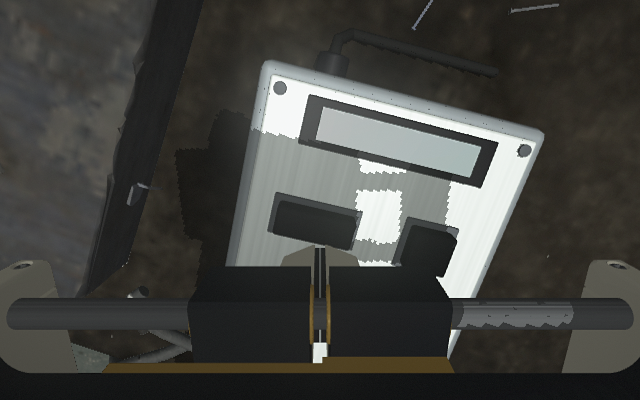

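```bash
python3 -m pendant '{"hand":[-1,-1,-1,-1,-1,-1,-1,-1],"xyz":[[-2,10,1],[-2,28,1],[-2,38,1],[-2,41,1],[-2,45,1],[-2,48,1],[-2,50,1],[-2,50,1]],"rotation":[[0,0,0],[0,0,0],[0,0,0],[0,0,0],[0,0,0],[0,0,0],[0,0,0],[0,0,0]]}'
python3 - <<'E'
from h import *
import cv2
f=robot.grab_frame('side');cv2.imwrite('pics/s14.png',cv2.resize(f[150:250,280:430],None,fx=5,fy=5,interpolation=cv2.INTER_CUBIC))
o=robot.get_obs();print(o['ft_force'].round(2),o['tcp_pos'])
E
```

```text
clock: 11.88
tcp_pos: [0.5506, -0.0184, 0.0297]
tool_rot: [[0.393, 0.0, 0.92], [-0.92, -0.0, 0.393], [0.001, -1.0, 0.0]]
ft_force: [-3.1, -0.3, 7.3]
opening: 0.0005
[-3.34 -1.67  7.04] [ 0.55056093 -0.01838956  0.02971224]
```

View pics/s14.png

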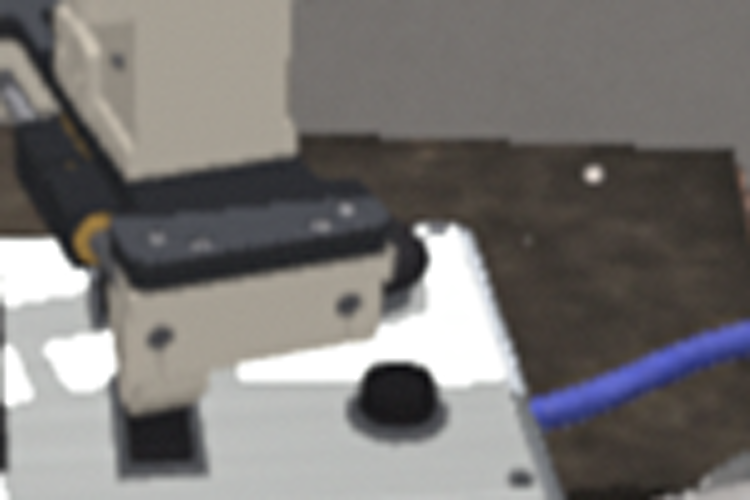

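The bar key is down: 7 N, at the same height as the square key's stop. Next I lift clear.

```bash
python3 -m pendant '{"hand":[-1,-1,-1,-1,-1,-1,-1,-1],"xyz":[[0,-10,0],[0,-40,0],[0,-80,0],[0,-115,0],[0,-130,0],[0,-130,0],[0,-130,0],[0,-130,0]],"rotation":[[0,0,0],[0,0,0],[0,0,0],[0,0,0],[0,0,0],[0,0,0],[0,0,0],[0,0,0]]}'
python3 - <<'E'
from h import *
import cv2
f=robot.grab_frame('side');cv2.imwrite('pics/s15.png',cv2.resize(f[100:250,280:430],None,fx=4,fy=4,interpolation=cv2.INTER_CUBIC))
o=robot.get_obs();print(o['ft_force'].round(2),o['tcp_pos'])
E
```

```text
clock: 12.92
tcp_pos: [0.5497, -0.0183, 0.1578]
tool_rot: [[0.393, -0.002, 0.92], [-0.92, -0.0, 0.393], [-0.001, -1.0, -0.002]]
ft_force: [0.4, 0.4, 0.6]
opening: 0.0006
[0.53 0.03 1.  ] [ 0.54977997 -0.01827088  0.15795648]
```

View pics/s15.png

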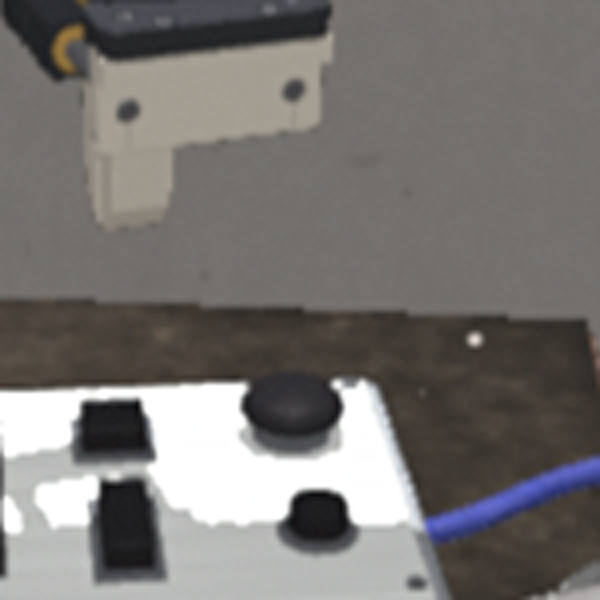

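All four keys are up and the gripper is clear of the box.

```bash
python3 -c "
from workcell import robot
robot.close_job()"
```

```text
the job is handed in; nothing more can be done
```

I pressed the round, square and bar keys in that order with the shut fingertips, lifting clear after each, and handed the job in at about 13 s. Handing in gives no verdict, so I can't confirm the pass.

- **Full presses:** at the bottom the wrist read about 24 N on the round key and 7 to 8 N on the square and bar keys. All are above the 4.5 N needed. The reported tool height was 0.029 to 0.030 m each time, which I took as the stop.
- **Round key force:** the 24 N came from commanding slightly past the stop. It is below the 40 N and 120 N limits.
- **After lifting:** the last side picture shows all four keys up and the gripper well clear of the box. The stop button looked unmoved in every side picture I viewed. The force reading was about 1 N, which is the sensor's noise.
- **Disagreement:** the visible fingertips sat about 27 mm higher than the reported TCP, both in the side pictures and by touch. Touch on the round key came at a reported height of about 0.036 m, not 0.063 m. I never explained this. I found the depth on the round key with small steps, checking force and pictures, and used it for the other two.

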